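# Pin and press a clamshell board-test fixture

## Task

A circuit board is waiting in the open test fixture: swing the hinged lid down until it rests on the board, then take the locating pin from its wooden block and push it through the hole in the lid into the base until its shoulder sits on the lid, and let go of it. Then press down on the lid until it is fully shut against the spring-loaded nest, and finish while still holding it pressed fully shut. Leave the multimeter, solder reel and pliers where they are.

Things in the scene. Friction and masses are not known exactly. Their poses are not given: they have to be found in the camera images.
- fixture: Base of the clamshell test fixture, a grey box with a pale laminate top, 200 x 230 mm, 60 mm high, fixed to the bench. Origin at the centre of its underside; x points from its front (robot side) to the hinge at the back, y left, z up. The board nest is in the middle of its top; 14 mm stops stand at the corners.
- lid (a joint): Lid angle (rad): 0 fully shut on its stops, grows as it opens, 1.57 upright. Friction hinge: the lid stays where it is left; moving it takes about 0.5 N m (3 N at the front edge). Near 0.065 its pressers meet the board; from there to 0 the sprung nest pushes back, so that shutting it takes about 9 to 12 N on the handle. Let go, it rises to 0.02 or more and stays there.
- lid_hinge (a point): Middle of the hinge axis, 95 mm behind the fixture's centre, 79 mm above the bench, level with the middle of the lid's thickness. The axis runs along the fixture's y. The lid is a pale laminate frame reaching 5 to 185 mm from this axis, 210 mm wide, 10 mm thick, with a 56 x 76 mm window in its middle. This point's frame turns with the lid.
- lid_hole (a point): Centre of the pin hole at the lid's upper (outer) face: 12 mm bore with a steel ring, straight through. When shut: 45 mm in front of the fixture's centre, 85 mm to its right (negative y), 84 mm above the bench. Turns with the lid: x from front edge to hinge, z out of the upper face.
- lid_handle (a point): Middle of the flat top of the lid's black bow handle: a bar 94 mm long across the lid, 16 mm wide, its top 30 mm above the lid's upper face, 163 mm from the hinge axis; 114 mm above the bench when shut. To the left and right of the handle the lid is flat and clear for pushing, but for the pin hole on the right.
- base_hole (a point): Mouth of the pin hole in the base, 60 mm above the bench, straight below the lid's hole when the lid is down; vertical bore 12 mm, 25 mm deep. z up.
- board: Green circuit board 80 x 100 mm, 2.4 mm thick, 70 g, loose in the sprung nest in the middle of the base; origin at the centre of its underside. It stays there.
- nest: Black sprung nest plate 90 x 110 mm under the board; origin at the centre of its top, in the middle of the base, 60 mm above the bench when unloaded, 56 mm when the lid is fully shut.
- pin: Steel locating pin, about 110 g, standing upright in the middle hole of its block. Origin at the shoulder, on its axis: above it a round knurled head 20 mm in diameter, 34 mm tall; below it a 10 mm shank, 44 mm long, with a tapered tip. z along the axis, from the tip to the head.
- pin_tip (a point): Tip of the pin, 44 mm below the shoulder.
- pin_block: Wooden block 50 x 100 mm, 50 mm high, fixed to the bench, with three vertical 12 mm holes 47 mm deep along its y axis; the pin stands in the middle one with its shoulder on the block. Left or right of the fixture. Origin at the centre of its underside.
- meter: Bystander: black handheld multimeter 150 x 75 mm, 40 mm high, lying on its back on the other side of the fixture. Origin at the centre of its underside.
- reel: Bystander: metal solder reel 60 mm in diameter, 40 mm high, standing on its flange. Origin at the centre of its underside.
- pliers: Bystander: pliers about 155 mm long, 13 mm high, lying on the bench. Origin near the joint of the handles, on the bench.
Things that resemble listed ones, but are neither listed nor needed, are in the scene too. There is more than one size of the pin; the job needs the smaller.

How it is judged:
By the outcome, as a careful person would: the job done as asked, in the order asked, and still so for the second after the job is handed in, while the arm keeps its last pose, push and grip.
It also fails if it takes over 72 s, if anything falls off the work surface, if the arm or the gripper's body presses on something with over 40 N, if the wrist force passes 120 N, or if a joint passes its speed limit or range.

## Robot

A 6-joint arm with a two-finger parallel gripper is mounted at the origin on the work surface. World frame = base frame: x ahead of the robot, y to its left, z up, the work surface at z = 0. Lengths are in m, angles in rad, forces in N, time in s.
With the tool pointing down it reaches from about 0.275 to 0.875 m from the base axis. Payload 12.5 kg.
Tool frame: the origin (TCP) lies on the centre line of the jaws, within the pads' length; the fingertips stand r.finger_overhang ahead of it and the grasp point (between the pads) lies 3 mm ahead of it (r.finger_overhang is the distance from the TCP to the fingertips, in m); z points along the fingers, y is the line along which they close (so a half turn about z gives the same grasp; the last joint's range is limited). The gripper opens to 85 mm and grips with 20 to 120 N. Pads are 22 mm wide; open, the fingers measure 114 mm over their backs; the gripper's body (76 mm by 85 mm) begins 54 mm behind the grasp point. The pads swing forward as they close: fully open they stand 13 mm farther back than shut.
Start: joints at [1.133, 0.351, 1.652, -0, 1.139, -0.085], TCP at [0.19, 0.516, 0.253] pointing down, gripper open.
Joint ranges: [-2.75, 2.75], [-0.79, 2.1], [0.01, 2.65], [-1.57, 4.71], [0.07, 3.14], [-2.87, 2.87]. Speed limits (rad/s): [2.22, 2.22, 2.79, 3.14, 3.14, 3.14].

## Interface

Orientations are given as a unit quaternion [x, y, z, w].
In Python, from cell import r, optics gives the robot as it stands. The module is installed in compiled form; this text tells all that it offers. Calls block until the motion is done:
- r.move_to(position, orientation): joint-space move of the TCP to a pose.
- r.move_linear(position, rot=None, vel=0.15): straight line of the TCP; rot=None keeps the orientation; vel is the mean speed in m/s.
- r.set_joints(angles): joint-space move.
- r.set_gripper(opening, squeeze=None): opening from 0.0 (shut) to 1.0 (fully open); squeeze is the grip in N (None keeps the last); returns when the fingers have stopped.
- r.sleep(seconds).
- r.inverse_kinematics(position, orientation): joint angles nearest the present ones, or None.
- optics.get_image(name): name is "scene" or "side" or "wrist"; returns a dict with "pixels" (480x640x3 uint8, red, green, blue), "depth" (480x640 float32, m along the optical axis (not along the pixel's ray), 0 where there is no reading), "fx", "fy", "cx", "cy" (pixels), "camera_from_world" (4x4, takes a point from world to camera coordinates); the wrist camera has in their place "mount" (4x4, takes a point from camera to tool coordinates, whose origin is the TCP and whose axes are the flange's). Camera axes: x right, y down, z forward; pixel columns grow to the right and rows downward; lengths in m; the calibration is good to about 2 mm. A picture is of the moment at which its call begins: read the wrist's pose just before it.
A pose or a line that the arm cannot do raises r.PlanningError and nothing moves.
- r.hand_in(): hands the job in; it is judged then, once.
Readings, each from a call of its own:
- r.current_t(): time.
- r.current_q(): joint angles.
- r.current_qvel(): joint speeds.
- r.current_effort(): joint torques, N m.
- r.current_tool_pos(): TCP position.
- r.current_ee_rot(): TCP orientation.
- r.current_contact_force(): force on the tool from outside, world axes, zero at the start.
- r.current_torque(): the same for the moment, N m.
- r.current_opening(): opening from 0.0 (shut) to 1.0 (fully open).
- r.current_finger_force(): force on a finger pad.
Only numpy, scipy, OpenCV 4.12 (cv2) and the standard library are available. Lean on these libraries where they do the work, as an engineer would, in place of code of your own. Each camera call takes 0.05 s, during which the arm holds its last target. There are 200 camera calls.

## Working session

There is one attempt and no reset: what is moved stays moved. The work goes in short steps, each a Python script; the robot and the scene stay as the last script left them, time stands still between calls to the robot, and variables do not carry over. Pictures are saved under pics/ and viewed, at most 10 in all, crops included, and the job is handed in when it is done.

```bash
mkdir -p pics; cat > h.py <<'E'
import numpy as np, cv2
from cell import r, optics
def grab(n):
    im=optics.get_image(n); return im
def world(im):
    d=im["depth"]; v,u=np.mgrid[:480,:640]
    P=np.stack([(u-im["cx"])/im["fx"]*d,(v-im["cy"])/im["fy"]*d,d,np.ones_like(d)],-1)
    return (P@np.linalg.inv(im["camera_from_world"]).T)[...,:3]
def save(im,n,crop=None,scale=1):
    p=im["pixels"][:,:,::-1]
    if crop: p=p[crop[1]:crop[3],crop[0]:crop[2]]
    cv2.imwrite(n,cv2.resize(p,None,fx=scale,fy=scale,interpolation=cv2.INTER_CUBIC))
E
python3 - <<'E'
from h import *
for n in("scene","side"):
    im=grab(n); save(im,f"pics/{n}.png"); np.savez(f"{n}.npz",W=world(im),**im)
    print(n,np.linalg.inv(im["camera_from_world"]).round(3).tolist(),im["fx"])
print(r.finger_overhang,r.current_t(),r.current_ee_rot(),optics.get_image("wrist")["mount"])
E
```

```text
scene [[0.426, 0.618, -0.661, 1.434], [0.905, -0.282, 0.319, -0.442], [0.011, -0.734, -0.679, 1.021], [0.0, 0.0, 0.0, 1.0]] 535.1484339055804
side [[0.996, -0.041, 0.078, 0.467], [-0.089, -0.501, 0.861, -0.912], [0.004, -0.864, -0.503, 0.627], [0.0, 0.0, 0.0, 1.0]] 474.39054108144137
0.022 0.1 [ 1.75485261e-01  9.84481902e-01 -5.35490829e-04 -1.46432729e-04] [[-1.03551867e-04 -9.48780676e-01 -3.15935465e-01  8.13188037e-02]
 [ 9.99999174e-01 -5.03015630e-04  1.18283564e-03  5.53829727e-04]
 [-1.28117208e-03 -3.15935082e-01  9.48779944e-01 -1.19806220e-01]
 [ 0.00000000e+00  0.00000000e+00  0.00000000e+00  1.00000000e+00]]
```

View pics/scene.png

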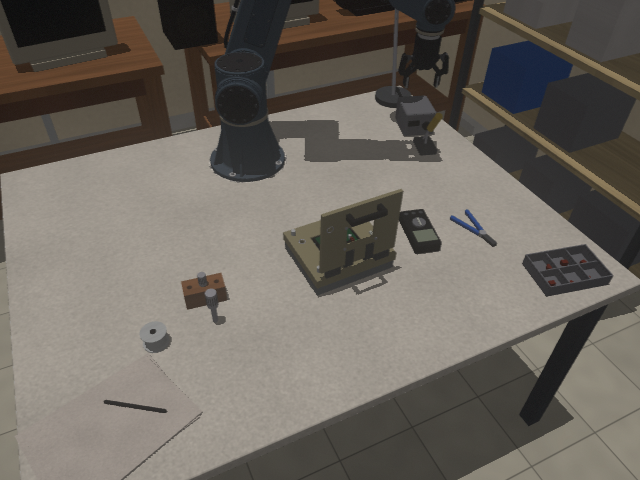

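View pics/side.png

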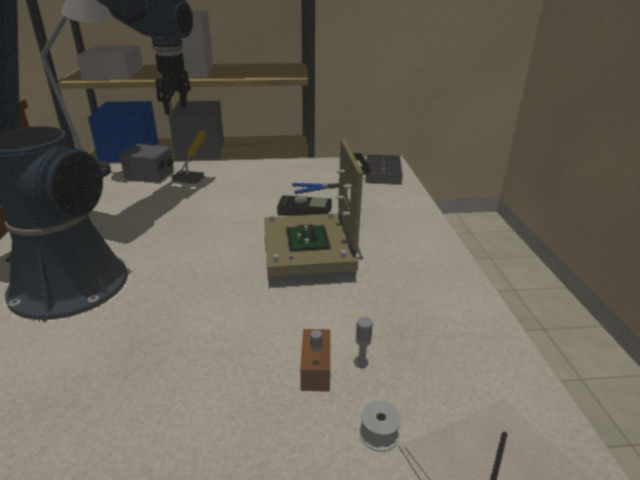

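Scene: the fixture is at about (345,245), with its lid upright. The block with a pin in its middle hole is at (204,285). Pin candidates are the pin in the block (scene 202,278; side 316,340) and a larger pin standing loose on the bench (scene 211,297; side 364,335). I choose the one in the block. Next I'll measure and take a close crop.

```bash
python3 - <<'E'
from h import *
S={n:np.load(n+".npz") for n in("scene","side")}
a=S["scene"]["pixels"][230:340,150:450,::-1]; b=S["side"]["pixels"][200:410,250:410,::-1]
c=np.zeros((590,780,3),np.uint8)
a=cv2.resize(a,(600,220),interpolation=cv2.INTER_CUBIC);b=cv2.resize(b,None,fx=1.7,fy=1.7,interpolation=cv2.INTER_CUBIC)
c[:220,:600]=a; c[225:225+b.shape[0],:b.shape[1]]=b
cv2.imwrite("pics/crop.png",c)
for n in S:
    W=S[n]["W"]; ok=(S[n]["depth"]>0)
    X,Y,Z=W[...,0],W[...,1],W[...,2]
    reg=ok&(X>.3)&(X<.95)&(Y>-.5)&(Y<.4)
    for nm,zl,zh in(("top60",.053,.066),("blk",.045,.055),("high",.07,.3),("h75-90",.07,.1)):
        m=(reg&(Z>zl)&(Z<zh)).astype(np.uint8)
        k,L,st,ce=cv2.connectedComponentsWithStats(m)
        for i in range(1,k):
            if st[i,4]>25:
                p=W[L==i]; rc=cv2.minAreaRect(p[:,:2].astype(np.float32)*1000)
                print(n,nm,st[i].tolist(),"med",np.median(p,0).round(4),"rect",np.round(rc[0]),np.round(rc[1]),round(rc[2],1),"z",p[:,2].max().round(3))
E
```

```text
scene top60 [283, 220, 114, 64, 1601] med [ 0.5396 -0.0132  0.0593] rect [541.  62.] [206. 233.] 2.0 z 0.066
scene top60 [347, 222, 26, 21, 327] med [0.5259 0.1332 0.0598] rect [525. 128.] [56. 98.] 5.1 z 0.066
scene top60 [199, 279, 8, 7, 33] med [ 0.5325 -0.3026  0.0582] rect [ 532. -301.] [19. 12.] 84.0 z 0.066
scene blk [298, 254, 98, 32, 251] med [0.6388 0.038  0.05  ] rect [632.  45.] [251.  95.] 67.5 z 0.055
scene blk [181, 273, 45, 25, 564] med [ 0.5309 -0.3083  0.0495] rect [ 526. -301.] [100.  56.] 81.9 z 0.055
scene high [317, 189, 87, 86, 4354] med [0.6405 0.0548 0.1818] rect [644.  66.] [213.  64.] 88.4 z 0.268
scene high [197, 272, 9, 10, 72] med [ 0.5318 -0.3021  0.0818] rect [ 528. -302.] [21. 18.] 50.4 z 0.089
scene high [205, 289, 13, 18, 193] med [ 0.6166 -0.3022  0.0969] rect [ 610. -301.] [26. 28.] 52.8 z 0.108
scene h75-90 [317, 243, 78, 32, 504] med [0.6404 0.0513 0.088 ] rect [640.  65.] [210.  36.] 82.8 z 0.1
scene h75-90 [197, 272, 9, 10, 72] med [ 0.5318 -0.3021  0.0818] rect [ 528. -302.] [21. 18.] 50.4 z 0.089
scene h75-90 [205, 295, 13, 12, 107] med [ 0.
[... 812 characters left out ...]
 5, 32] med [0.5503 0.0462 0.072 ] rect [551.  45.] [15. 23.] 3.9 z 0.074
side high [356, 317, 16, 25, 352] med [ 0.6062 -0.3116  0.0949] rect [ 608. -304.] [26. 26.] 57.9 z 0.105
side high [310, 330, 12, 14, 139] med [ 0.5252 -0.3079  0.0823] rect [ 526. -305.] [19. 19.] 71.7 z 0.086
side h75-90 [338, 203, 20, 49, 217] med [0.6294 0.0308 0.0859] rect [628.  59.] [ 12. 205.] 4.7 z 0.1
side h75-90 [309, 234, 8, 5, 32] med [0.5503 0.0462 0.072 ] rect [551.  45.] [15. 23.] 3.9 z 0.074
side h75-90 [356, 324, 16, 18, 218] med [ 0.6053 -0.3133  0.0861] rect [ 607. -309.] [15. 27.] 81.4 z 0.1
side h75-90 [310, 330, 12, 14, 139] med [ 0.5252 -0.3079  0.0823] rect [ 526. -305.] [19. 19.] 71.7 z 0.086
```

View pics/crop.png

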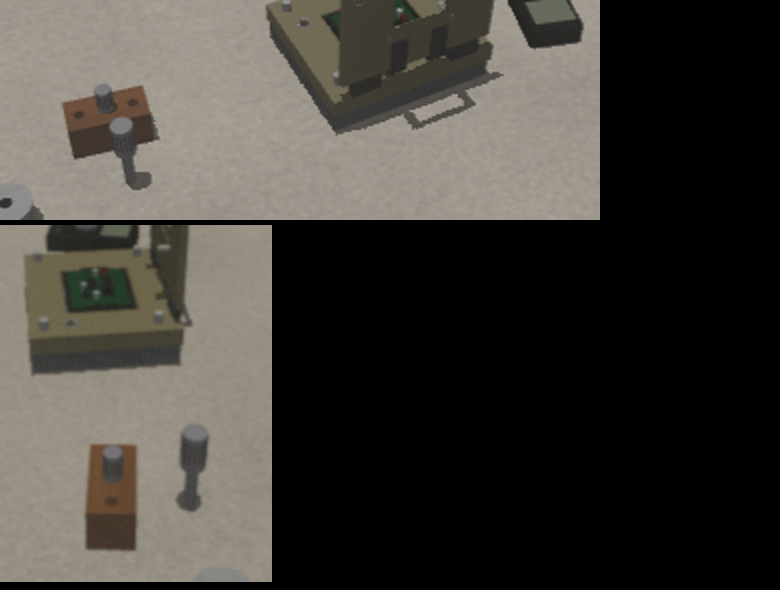

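The crop confirms the pick: the small pin's head is at (104,97), in the block's middle hole. The bigger pin stands loose at (123,140). Lid first.

```bash
cat >> h.py <<'E'
from scipy.spatial.transform import Rotation as Ro
F=np.array([0.540,0.0615]); YAW=0.033
def fx(x,y,z): # fixture frame -> world
    c,s=np.cos(YAW),np.sin(YAW); return np.array([F[0]+c*x-s*y,F[1]+s*x+c*y,z])
def down(yaw): # tool y at angle yaw+90deg
    return (Ro.from_euler('z',yaw)*Ro.from_matrix([[-1,0,0],[0,1,0],[0,0,-1]])).as_quat()
def st(tag=""): print(tag,"t",round(r.current_t(),2),"tcp",np.round(r.current_tool_pos(),4),"F",np.round(r.current_contact_force(),1),"op",round(r.current_opening(),3))
E
python3 - <<'E'
from h import *
for n in("scene","side"):
    W=np.load(n+".npz")["W"].reshape(-1,3); p=W[(W[:,2]>.1)&(W[:,2]<.21)&(abs(W[:,0]-.64)<.04)&(abs(W[:,1]-.065)<.1)]
    q=p-p.mean(0)
    for _ in range(4):
        m=np.linalg.svd(q,full_matrices=False)[2][2]; d=abs(q@m); q=q[d<np.percentile(d,85)]; q=q-q.mean(0)
    print(n,len(p),p.mean(0).round(4),(m*np.sign(m[0])).round(4))
OFF=.085
O=down(YAW)
r.set_gripper(0.0,40)
r.move_to(fx(.19,OFF,.36),O); st("above")
r.move_linear(fx(.19,OFF,.25),vel=.25); st("behind")
E
```

```text
scene 1925 [0.6399 0.062  0.1493] [ 0.9996  0.0298 -0.002 ]
side 731 [0.6288 0.0575 0.1554] [ 0.9995  0.0322 -0.0066]
above t 3.26 tcp [0.7268 0.1537 0.36  ] F [-0.5 -0.  -0.3] op -0.004
behind t 3.85 tcp [0.7275 0.1532 0.2516] F [0.8 0.4 0.4] op 0.0
```

```bash
python3 - <<'E'
from h import *
OFF,rho=.085,.150
def tgt(th):
    x=.095-rho*np.cos(th)+.005*np.sin(th)+.011
    return fx(x,OFF,.079+rho*np.sin(th)+.005*np.cos(th)+.022)
for th in [1.7,1.45,1.2,.95,.7,.5,.3,.15]:
    r.move_linear(tgt(th),vel=.12); f=r.current_contact_force()
    print(th,np.round(f,1))
    if np.linalg.norm(f)>20: break
for th in np.arange(.12,.035,-.01):
    r.move_linear(tgt(th),vel=.03); f=r.current_contact_force(); print(round(th,3),np.round(f,1))
    if f[2]>7: break
st()
p=r.current_tool_pos(); r.move_linear(p+[0,0,.12],vel=.25); st()
im=grab("side"); save(im,"pics/s2.png",(230,180,400,300),4)
W=world(im);X,Y,Z=W[...,0],W[...,1],W[...,2]
l=W[(im["depth"]>0)&(abs(X-.54)<.12)&(abs(Y-.06)<.12)&(Z>.078)&(Z<.1)]
A=np.c_[l[:,:2],np.ones(len(l))]; print(np.linalg.lstsq(A,l[:,2],rcond=None)[0],len(l))
E
```

```text
1.7 [-0.1  0.1 -0.1]
1.45 [-0.4 -0.2  0.5]
1.2 [-0.3 -0.9 -0.2]
0.95 [ 0.8 -0.2  0.4]
0.7 [0.1 0.4 0.3]
0.5 [ 0.1  0.2 -0.5]
0.3 [ 0.5 -0.1  0.4]
0.15 [ 0.8  0.8 -0.4]
0.12 [-1.  -0.6  0.8]
0.11 [-0.6  0.5  0.3]
0.1 [-0.2 -1.2  0.5]
0.09 [-0.   0.3  0.4]
0.08 [-0.1  0.1 -0.3]
0.07 [ 0.7 -0.1 -0.2]
0.06 [-0.6  0.8  0.9]
0.05 [ 0.2 -0.1  1.5]
0.04 [-0.3  0.1  1.4]
 t 9.77 tcp [0.4935 0.145  0.112 ] F [-0.3  0.1  1.4] op -0.001
 t 10.4 tcp [0.4931 0.145  0.2314] F [-0.5  0.2 -0.4] op -0.002
[-0.03457612  0.00455687  0.1055317 ] 3252
```

View pics/s2.png

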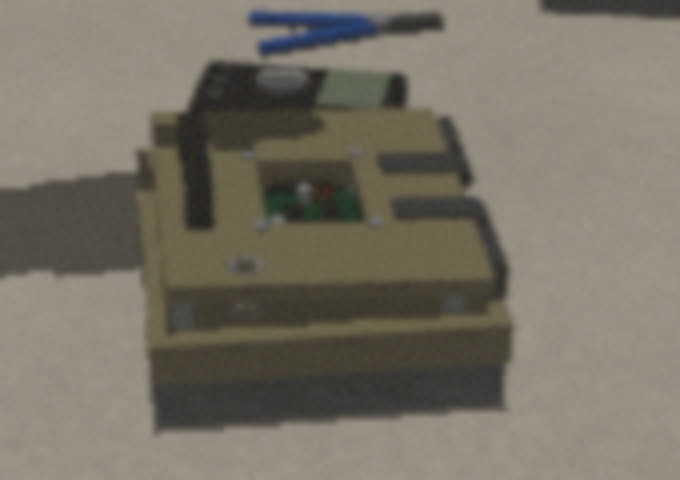

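The lid is down flat on the board: hole at about crop (245,265), and board seen in the window. Next, wrist looks above the hole and above the pin.

```bash
cat >> h.py <<'E'
def wgrab():
    p=r.current_tool_pos(); q=r.current_ee_rot(); im=optics.get_image("wrist")
    T=np.eye(4);T[:3,:3]=Ro.from_quat(q).as_matrix();T[:3,3]=p
    im["camera_from_world"]=np.linalg.inv(T@im["mount"]); return im
def ray_z(im,u,v,z):
    M=np.linalg.inv(im["camera_from_world"]); d=M[:3,:3]@[(u-im["cx"])/im["fx"],(v-im["cy"])/im["fy"],1]
    return M[:3,3]+d*(z-M[2,3])/d[2]
E
python3 - <<'E'
from h import *
h=fx(-.045,-.085,.225); r.move_to(h,down(YAW)); r.set_gripper(1.0); st()
im=wgrab(); np.savez("wh.npz",W=world(im),**im); a=im
c=im["camera_from_world"]@np.r_[fx(-.045,-.085,.092),1]; print("hole nominal px",im["fx"]*c[0]/c[2]+im["cx"],im["fy"]*c[1]/c[2]+im["cy"])
r.move_to([.527,-.303,.215],down(YAW)); st()
im=wgrab(); np.savez("wp.npz",W=world(im),**im)
W=world(im); Z=W[...,2]; m=(Z>.078)&(Z<.09)&(np.hypot(W[...,0]-.527,W[...,1]+.303)<.03); p=W[m]
print(len(p),np.median(p,0),cv2.minEnclosingCircle((p[:,:2]*1000).astype(np.float32)),
 cv2.minEnclosingCircle(np.argwhere(m)[:,::-1].astype(np.float32)))
cv2.imwrite("pics/w.png",cv2.resize(np.hstack([a["pixels"],im["pixels"]])[:,:,::-1],(800,300)))
E
```

```text
t 11.95 tcp [ 0.4978 -0.025   0.225 ] F [-0.3  0.3  0.1] op 0.998
hole nominal px 322.24310369635486 238.87304757372334
 t 13.08 tcp [ 0.5272 -0.3019  0.215 ] F [-0.1  0.5  0.6] op 1.003
620 [ 0.52644178 -0.30215789  0.08320374] ((527.1175537109375, -302.3188171386719), 10.125728607177734) ((321.5543518066406, 238.28260803222656), 14.419899940490723)
```

View pics/w.png

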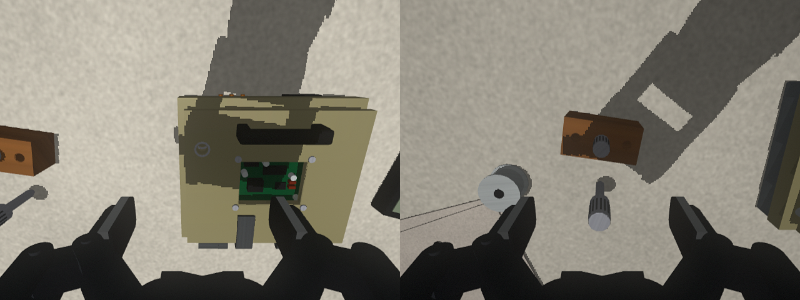

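Left: lid hole ring at about (203,149), which is full-frame (325,238). Right: small pin in the block at full-frame (321,238), loose pin at (600,210) in the mosaic. I'll refine the hole and grasp the pin.

```bash
python3 - <<'E'
from h import *
im=dict(np.load("wh.npz")); W=im["W"]
g=cv2.cvtColor(im["pixels"],cv2.COLOR_RGB2GRAY)
p=W[190:290,290:345].reshape(-1,3); p=p[(p[:,2]>.07)&(p[:,2]<.11)]
A=np.c_[p[:,:2],np.ones(len(p))]; k=np.linalg.lstsq(A,p[:,2],rcond=None)[0]; print("plane",k)
h0=fx(-.045,-.085,0); z=k@[h0[0],h0[1],1]; print("z hole",z)
c=cv2.HoughCircles(cv2.resize(g[208:268,295:355],None,fx=6,fy=6,interpolation=cv2.INTER_CUBIC),cv2.HOUGH_GRADIENT,1,20,param1=60,param2=12,minRadius=30,maxRadius=110)
for u,v,R in (c[0][:4] if c is not None else []): print(u/6+295,v/6+208,R/6,ray_z(im,u/6+295,v/6+208,z))
save(im,"pics/hole.png",(285,198,365,278),6)
print(h0)
P=np.array([.527,-.3022])
r.set_gripper(.5)
r.move_linear([*P,.076],vel=.12); r.set_gripper(0,60); st("grip"); print(r.current_finger_force())
r.move_linear([*P,.16],vel=.1); st("lift"); print(r.current_finger_force())
E
```

```text
plane [-0.0399859  -0.00193643  0.10887982]
z hole 0.0890219680633384
[ 0.49782899 -0.02493845  0.        ]
grip t 15.27 tcp [ 0.5273 -0.3023  0.0768] F [-1.3  0.7  6.5] op 0.212
58.43790829181671
lift t 16.26 tcp [ 0.5267 -0.302   0.1593] F [-0.1  0.9 -1.4] op 0.216
58.643311858177185
```

View pics/hole.png

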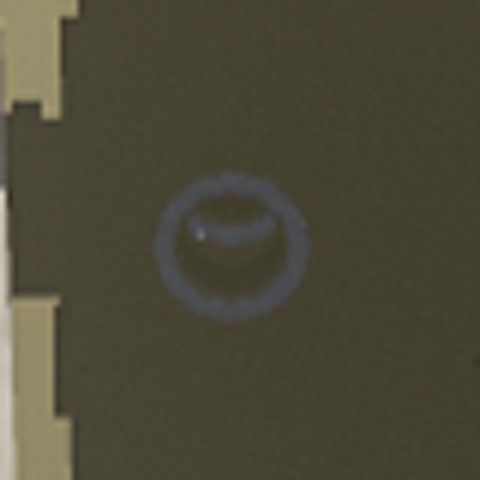

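```bash
python3 - <<'E'
from h import *
im=dict(np.load("wh.npz")); h=ray_z(im,323.7,239.0,.0893); print("hole",h)
d=np.array([.0002,-.0001])
H=h[:2]+d
q=down(YAW)
r.move_linear([*r.current_tool_pos()[:2],.19],vel=.2)
r.move_linear([*H,.175],rot=q,vel=.25); st("over")
for z in [.163,.157,.151,.145,.139,.133,.127,.123,.120,.118,.116,.115,.114]:
    r.move_linear([*H,z],vel=.05); f=r.current_contact_force(); print(z,r.current_tool_pos().round(4),np.round(f,1),round(r.current_opening(),3))
    if f[2]>6 or np.hypot(*f[:2])>8: break
save(grab("side"),"pics/ins.png",(230,150,400,280),4)
st()
E
```

```text
hole [ 0.4987566  -0.02386612  0.0893    ]
over t 17.82 tcp [ 0.499  -0.0247  0.1749] F [-0.4 -0.6 -1.3] op 0.215
0.163 [ 0.4988 -0.0242  0.1625] [ 0.   0.2 -1.8] 0.216
0.157 [ 0.4988 -0.0239  0.1567] [-0.8  0.2 -0.7] 0.215
0.151 [ 0.4988 -0.024   0.1506] [-0.4 -0.5 -1. ] 0.215
0.145 [ 0.4987 -0.024   0.1446] [-0.6 -1.4 -1.7] 0.213
0.139 [ 0.4988 -0.024   0.1386] [-1.  -1.4 -2.4] 0.215
0.133 [ 0.4988 -0.024   0.1326] [-1.7 -1.4 -1.6] 0.213
0.127 [ 0.4988 -0.024   0.1266] [-1.3 -3.5 -3. ] 0.212
0.123 [ 0.4989 -0.024   0.1227] [-1.5 -3.5 -2.9] 0.212
0.12 [ 0.4989 -0.024   0.1198] [-0.9 -2.7 -3.8] 0.21
0.118 [ 0.4989 -0.024   0.1179] [-1.1 -4.4 -2.4] 0.215
0.116 [ 0.499 -0.024  0.116] [-2.  -4.5 -1.4] 0.213
0.115 [ 0.499  -0.024   0.1152] [-1.9 -5.9  2.3] 0.215
0.114 [ 0.499  -0.024   0.1143] [-3.7 -4.7  4.3] 0.215
 t 21.37 tcp [ 0.499  -0.024   0.1143] F [-3.1 -4.6  3.4] op 0.217
```

View pics/ins.png

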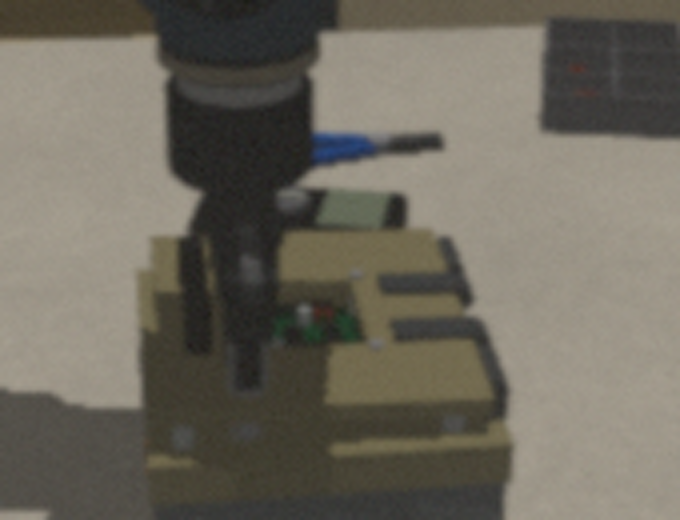

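The pin is in with its shoulder down on the lid (head at crop (248,365), force rising at z≈0.115). I'll release, retreat and check.

```bash
python3 - <<'E'
from h import *
r.set_gripper(.45); p=r.current_tool_pos(); r.move_linear([*p[:2],.24],vel=.15); r.set_gripper(0.0,40); st()
im=wgrab(); W=world(im); X,Y,Z=W[...,0],W[...,1],W[...,2]
m=(np.hypot(X-.499,Y+.024)<.016)&(Z>.105)&(Z<.16); q=W[m]; print("head",len(q),np.median(q,0),q[:,2].max())
l=(abs(X-.55)<.07)&(Y>-.035)&(Y<.0)&(Z<.1)&(Z>.07)&(np.hypot(X-.499,Y+.024)>.03); q=W[l]
k=np.linalg.lstsq(np.c_[q[:,:2],np.ones(len(q))],q[:,2],rcond=None)[0]; print("lid",k,"at hole",k@[.4985,-.024,1])
save(im,"pics/rel.png",None,1)
E
```

```text
t 23.14 tcp [ 0.4991 -0.0238  0.2398] F [-0.1  0.9  0.5] op 0.004
head 804 [ 0.497287   -0.02338193  0.12066735] 0.12284701676569026
lid [-0.02600143 -0.00232256  0.09998762] at hole 0.08708164468121786
```

View pics/rel.png

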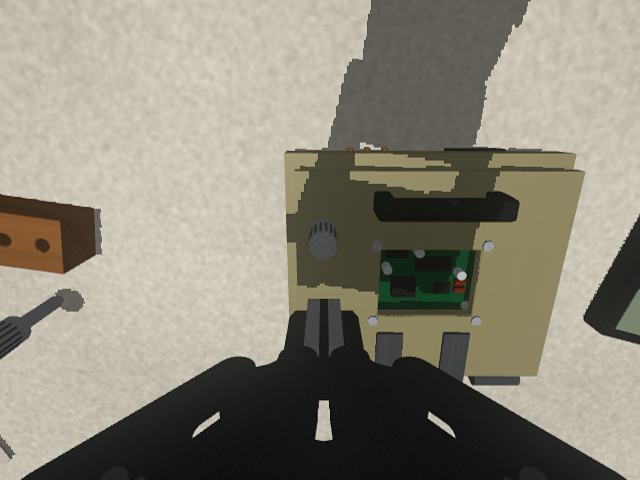

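The pin stands free and seated: head at (323,240), its top at 0.1207 against lid 0.087 + 0.034. Now press the handle.

```bash
python3 - <<'E'
from h import *
h=fx(-.0675,0,.24); r.move_linear(h,rot=down(YAW),vel=.2)
r.move_linear([h[0],h[1],.15],vel=.15); st("above")
z=.142
while z>.122:
    r.move_linear([h[0],h[1],z],vel=.04); r.sleep(.1)
    f=np.mean([r.current_contact_force() for _ in range(5)],0); print(round(z,4),r.current_tool_pos()[2].round(4),np.round(f,1))
    if f[2]>20: break
    z-=.001
r.sleep(.5); st()
im=grab("side"); W=world(im); X,Y,Z=W[...,0],W[...,1],W[...,2]
q=W[(im["depth"]>0)&(X>.53)&(X<.62)&(Y>-.03)&(Y<.0)&(Z>.075)&(Z<.1)]; print(len(q),np.linalg.lstsq(np.c_[q[:,:2],np.ones(len(q))],q[:,2],rcond=None)[0])
np.savez("pressed.npz",W=W); save(im,"pics/press.png",(230,150,400,280),4)
E
```

```text
above t 24.52 tcp [0.4731 0.0589 0.1506] F [-0.  -0.1 -0.2] op -0.004
0.142 0.1422 [-0.6  0.1 -0.3]
0.141 0.141 [-0.2 -0.9  0.3]
0.14 0.1401 [0.4 0.2 2.1]
0.139 0.1391 [-1.6 -0.1  5.7]
0.138 0.138 [-2.4  0.1  5.9]
0.137 0.137 [-4.6 -0.4  6.6]
0.136 0.1362 [-6.2 -0.2 10.5]
0.135 0.1359 [-10.6  -0.5  22.5]
 t 27.93 tcp [0.4719 0.0593 0.1359] F [-11.   -1.4  23.4] op -0.001
279 [-0.00270217 -0.00788861  0.08493592]
```

View pics/press.png

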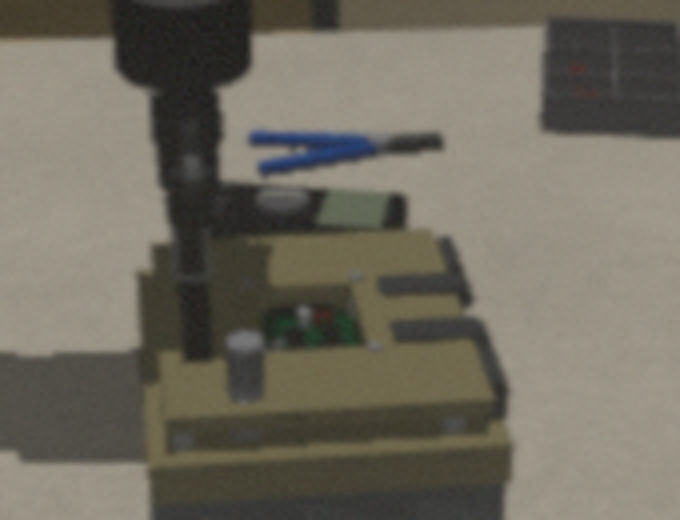

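The lid is flat (slope ≈0, hard stop at tip z 0.114, 23 N), the pin is seated at (245,365), and the fingers are on the handle. Handing in.

```bash
python3 -c "
from h import *
st(); print(r.hand_in())"
```

```text
t 27.98 tcp [0.4719 0.0593 0.1359] F [-12.   -0.1  23.6] op 0.001
the job is handed in; nothing more can be done
None
```

I lowered the lid onto the board, seated the smaller pin through it and let go, and handed in at 28 s with the arm still holding the lid fully shut at about 24 N; no verdict came back.

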